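# Put the washed corer back into its hole in the corer stand

### The job

Two washed corers lie in the white draining tray. Put the slimmer one away upright, handle up, in the corer stand, in the one hole that its barrel fits snugly: do not force it, and keep hold of it all the way down until its handle sits on the wood, rather than letting it drop in. Leave the wider one lying where it is in the tray, because I still need it, and the corer already in the stand down in its hole.

Things in the scene. Friction and masses are not known exactly. Their poses are not given: they have to be found in the camera images.
- slim_corer: slimmer of the two corers in the tray: steel barrel, chunky brown wooden handle, 162 mm long, 0.09 to 0.14 kg. Origin: on its long axis at the shoulder where barrel meets handle; +x along the handle (must point up in the stand). Barrel round, 17 mm diameter, x = -90 to 0. It starts with its handle towards the tray's +x wall, at either of two places side by side
- wide_corer: the other corer in the tray, the same but with a 22 mm barrel (same origin and axes). It stays in the tray
- stowed_corer: a third corer of the set, 27 mm barrel, standing handle up in hole4 of the stand; same origin and axes, so its handle reaches 72 mm above the stand's top
- tray: white plastic draining tray, fixed, open at the top, 200 (x) by 250 (y) by 55 mm high, walls and floor 5 mm. Origin: centre of its underside. The +x wall is close behind the handle ends: a hand pointing straight down fits, one leaning over that wall does not. The worktop between tray and stand is free, room to lay a corer down and change grip
- stand: beech corer stand, fixed, 80 (x) by 220 (y) by 115 mm high: a top board 20 mm thick with four round through holes in a row along y, graded in size, over an open space and a base board (its top 15 mm above the worktop). Origin: centre of its underside. Stand and tray may be left and right or the other way round
- hole1 (a point): centre of the first, smallest hole at the level of the stand's top face, y = +72 mm on the stand, 14 mm in diameter; empty. The holes are 48 mm apart, each with a 1.5 mm chamfer, z up
- hole2 (a point): centre of the second hole at the level of the top face, y = +24 mm on the stand, 19 mm in diameter; empty
- hole3 (a point): centre of the third hole at the level of the top face, y = -24 mm on the stand, 24 mm in diameter; empty
- hole4 (a point): centre of the fourth, largest hole at the level of the top face, y = -72 mm on the stand, 29 mm in diameter; taken by stowed_corer
- slim_corer_edge (a point): centre of the cutting edge of the slim corer, the end of its barrel, 90 mm from the shoulder
- slim_corer_grip (a point): middle of the slim corer's handle, on its axis, 36 mm from the shoulder. The handle is a rounded bar 72 mm long, 34 mm wide (corer's y), 32 mm thick (corer's z). Lying flat it rests level on the handle alone, axis 16 mm above what it lies on, and does not roll; it balances about 25 mm from the shoulder, within the handle

How it is judged:
At the end, for the whole second after the job is handed in: The slim corer stands at rest, handle up and within 0.1 rad of upright, in hole2, its shoulder within 4 mm of the hole's centre and no more than 4 mm above the top face; the wide corer lies in the tray and the stowed corer is still fully down in hole4 (horizontal distance between slim_corer and hole2 below 0.004 m and z of slim_corer in the frame of hole2 below 0.004 m and z of slim_corer_edge in the frame of hole2 below -0.08 m and angle between slim_corer's own x axis and vertical below 0.1 rad and linear speed of slim_corer below 0.02 m/s and x of wide_corer in the frame of tray between -0.04 and 0.06 m and y of wide_corer in the frame of tray between -0.1 and 0.1 m and height (world z) of wide_corer below 0.03 m and distance between stowed_corer and hole4 below 0.006 m); the robot touches nothing.
It fails at once if the slim corer is dropped into the hole: it moves faster than 0.5 m/s with its barrel in hole2 (a fall of about 13 mm) (horizontal distance between slim_corer_edge and hole2 below 0.012 m and z of slim_corer_edge in the frame of hole2 below 0 m and linear speed of slim_corer above 0.5 m/s).
It fails at once if the slim corer is forced against the stand with more than 70 N (contact force between slim_corer and stand above 70 N).
It fails at once if the wide corer is moved more than 40 mm (distance of wide_corer from where it was at the start of the episode above 0.04 m).
It fails at once if the stowed corer is moved more than 15 mm (distance of stowed_corer from where it was at the start of the episode above 0.015 m).
It also fails if it takes over 70 s, if anything falls off the work surface, if the arm or the gripper's body presses on something with over 40 N, if the wrist force passes 120 N, or if a joint passes its speed limit or range.

### The arm

A 6-joint arm with a two-finger parallel gripper is mounted at the origin on a cart in front of the work surface, level with it; the furniture and walls round the work are solid. World frame = base frame: x ahead of the robot, y to its left, z up, the work surface at z = 0. Lengths are in m, angles in rad, forces in N, time in s.
With the tool pointing down it reaches from about 0.275 to 0.775 m from the base axis. Payload 14.6 kg.
Tool frame: the origin (TCP) lies midway between the tips of the shut fingers; the grasp point (between the pads) lies 19 mm behind it; z points along the fingers, y is the line along which they close (so a half turn about z gives the same grasp; the last joint's range is limited). The gripper opens to 85 mm and grips with 20 to 120 N. Pads are 22 mm wide; open, the fingers measure 114 mm over their backs; the gripper's body (76 mm by 85 mm) begins 54 mm behind the grasp point. The pads swing forward as they close: fully open they stand 13 mm farther back than shut.
Start: joints at [-1.364, 0.263, -0.048, 1.259, 0, 1.415], TCP at [0.186, -0.491, 0.231] pointing down, gripper open.
Joint ranges: [-2.65, 2.65], [-0.89, 1.7], [-1.18, 1.37], [-2.13, 2.11], [-1.35, 1.29], [-3.14, 3.14]. Speed limits (rad/s): [1.89, 1.89, 2.57, 2.79, 3.14, 3.14].

### API

Orientations are given as a 3x3 rotation matrix whose columns are the frame's x, y, z axes.
In Python, from cell import env gives the robot as it stands. Calls block until the motion is done:
- env.move_to(position, orientation): joint-space move of the TCP to a pose.
- env.move_straight(position, orientation=None, vel=0.15): straight line of the TCP; orientation=None keeps the orientation; vel is the mean speed in m/s.
- env.set_joints(angles): joint-space move.
- env.set_gripper(opening, effort=None): finger opening in m; effort is the grip in N (None keeps the last); returns when the fingers have stopped.
- env.hold(seconds).
- env.solve_ik(position, orientation): joint angles nearest the present ones, or None.
- env.get_obs(): the state.
- env.get_image(name): name is "side" or "top" or "wrist"; returns (picture, depth): 384x512x3 uint8, red, green, blue; 384x512 float32, m along the optical axis (not along the pixel's ray), 0 where there is no reading.
- env.camera_model(name): a dict with "fov_y" (degrees; the focal length in pixels is half the picture's height over the tangent of half this angle, whatever the lens; pixels are square), "cx", "cy" (the principal point, pixels), "R" (3x3) and "t" (3): a world point X has camera coordinates R X + t; the wrist camera has in their place "mount" (4x4, takes a point from camera to tool coordinates, whose origin is the TCP and whose axes are the flange's). Camera axes: x right, y down, z forward; pixel columns grow to the right and rows downward; lengths in m; the calibration is good to about 2 mm. A picture is of the moment at which its call begins: read the wrist's pose just before it. camera_model takes no time and is no camera call.
A pose or a line that the arm cannot do raises env.IKError and nothing moves.
- env.sign_off(): hands the job in; it is judged then, once.
Trained networks look in the newest picture that a camera, given by its name, has taken for a name from the list of things; names that differ only in an ending like _2 or _b are one class to them, and where a whole thing is asked for, a point or a joint stands for the part that bears it (a point fixed in the world has none). Each returns a list of dicts, best first, with "p" (0 to 1); they miss things now and then, are a little off and sometimes report something else, mostly with a low value. They report only what shows in the picture. A call takes as long as a camera call.
- env.regions_of(camera, thing): "mask" (384x512 bool, what is visible of it).
- env.pinpoint(camera, thing): "centre" ([x, y, z] in m, in world coordinates, good to about 4 mm: a listed point, or the origin of a listed thing).
The state is a dict: "clock": time; "joint_positions": joint angles; "joint_velocities": joint speeds; "joint_torque": joint torques, N m; "tool_pos": TCP position; "eef_rot": TCP orientation; "ft_force": force on the tool from outside, world axes, zero at the start; "wrist_torque": the same for the moment, N m; "opening": finger opening in m; "finger_force": force on a finger pad.
Only numpy, scipy, OpenCV 4.12 (cv2) and the standard library are available. Lean on these libraries where they do the work, as an engineer would, in place of code of your own. Each camera call takes 0.05 s, during which the arm holds its last target. There are 200 camera calls.

## Working session

There is one attempt and no reset: what is moved stays moved. The work goes in short steps, each a Python script; the robot and the scene stay as the last script left them, time stands still between calls to the robot, and variables do not carry over. Pictures are saved under pics/ and viewed, at most 10 in all, crops included, and the job is handed in when it is done.

```bash
ls; mkdir -p pics; cat > h.py <<'E'
import numpy as np, cv2
from cell import env
def save(n,fn):
    im,d=env.get_image(n); cv2.imwrite(fn,im[:,:,::-1]); return im,d
def cam(n):
    m=env.camera_model(n); f=192/np.tan(np.radians(m["fov_y"])/2)
    return f,m
def world(n,u,v,d,pose=None):
    f,m=cam(n); c=np.stack([(u-m["cx"])/f*d,(v-m["cy"])/f*d,d],-1)
    if "R" in m: return (c-np.array(m["t"]))@np.array(m["R"])
    M=np.array(m["mount"]); p=c@M[:3,:3].T+M[:3,3]
    return p@pose[1].T+pose[0]
E
python3 - <<'E'
from h import *
np.set_printoptions(precision=4,suppress=True)
ims=[]
for n in("top","side"):
    im,d=save(n,f"pics/{n}0.png"); ims.append(im)
    m=env.camera_model(n); print(n,m["fov_y"],m["cx"],m["cy"],"cam at",-np.array(m["R"]).T@m["t"])
    for k in ("slim_corer","wide_corer","stowed_corer","tray","stand","hole1","hole2","hole3","hole4","slim_corer_edge","slim_corer_grip"):
        print(k,[(np.round(r["centre"],4),round(r["p"],2)) for r in env.pinpoint(n,k)[:3]])
cv2.imwrite("pics/both.png",cv2.resize(np.vstack(ims)[:,:,::-1],(448,600)) if 0 else ims[0][:,:,::-1])
print(env.get_obs()["clock"])
E
```

```text
cell.py
pics
top 42.578342644706666 263.20094829821755 195.19432905916722 cam at [0.038  0.1243 1.6159]
slim_corer [(array([ 0.5161, -0.2557,  0.0193]), 0.52), (array([0.4841, 0.2833, 0.001 ]), 0.18)]
wide_corer [(array([ 0.541 , -0.357 ,  0.0196]), 0.61)]
stowed_corer [(array([0.4764, 0.2065, 0.1166]), 0.63)]
tray [(array([ 0.5207, -0.3051, -0.0049]), 0.68), (array([0.477 , 0.2094, 0.1124]), 0.56)]
stand [(array([0.4852, 0.2836, 0.0025]), 0.98), (array([ 0.5181, -0.3045, -0.0023]), 0.5)]
hole1 [(array([0.4786, 0.2568, 0.1113]), 0.95), (array([0.4954, 0.3522, 0.1148]), 0.76), (array([0.4758, 0.2113, 0.1105]), 0.57)]
hole2 [(array([0.4786, 0.2568, 0.1113]), 0.95), (array([0.4954, 0.3522, 0.1148]), 0.76), (array([0.4758, 0.2113, 0.1105]), 0.57)]
hole3 [(array([0.4786, 0.2568, 0.1113]), 0.95), (array([0.4954, 0.3522, 0.1148]), 0.76), (array([0.4758, 0.2113, 0.1105]), 0.57)]
hole4 [(array([0.4786, 0.2568, 0.1113]), 0.95), (array([0.4954, 0.3522, 0.1148]), 0.76), (array([0.4758, 0.2113, 0.1105]), 0.57)]
slim_corer_edge []
slim_corer_grip [(array([ 0.5457, -0.2472,  0.0206]), 0.52)]
side 4
[... 419 characters left out ...]
009 ]), 0.97)]
hole1 [(array([0.4794, 0.2578, 0.1118]), 0.94), (array([0.4953, 0.3528, 0.1171]), 0.69), (array([0.4784, 0.2073, 0.112 ]), 0.62)]
hole2 [(array([0.4794, 0.2578, 0.1118]), 0.94), (array([0.4953, 0.3528, 0.1171]), 0.69), (array([0.4784, 0.2073, 0.112 ]), 0.62)]
hole3 [(array([0.4794, 0.2578, 0.1118]), 0.94), (array([0.4953, 0.3528, 0.1171]), 0.69), (array([0.4784, 0.2073, 0.112 ]), 0.62)]
hole4 [(array([0.4794, 0.2578, 0.1118]), 0.94), (array([0.4953, 0.3528, 0.1171]), 0.69), (array([0.4784, 0.2073, 0.112 ]), 0.62)]
slim_corer_edge [(array([0.4885, 0.28  , 0.0065]), 0.65), (array([ 0.4265, -0.2689,  0.0196]), 0.52)]
slim_corer_grip [(array([ 0.5499, -0.2541,  0.0204]), 0.6)]
1.2
```

View pics/top0.png

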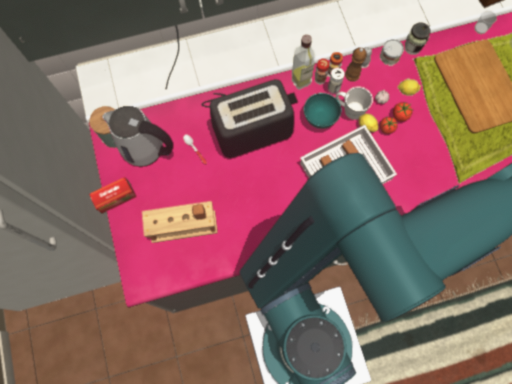

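View pics/side0.png

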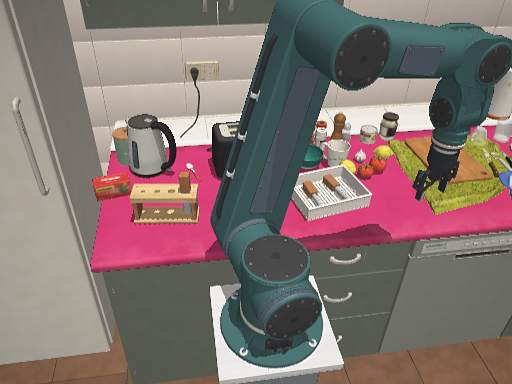

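Stand is on the left (top view, about (180,220)), tray on the right (about (348,158)), with two corers in it whose handles point away from the robot. Next: closer wrist views and a reachability check for the poses I need.

```bash
cat >> h.py <<'E'
def rot(zdir,ydir):
    z=np.array(zdir,float);z/=np.linalg.norm(z);y=np.array(ydir,float);y-=z*(y@z);y/=np.linalg.norm(y)
    return np.stack([np.cross(y,z),y,z],1)
E
python3 - <<'E'
from h import *
np.set_printoptions(precision=3,suppress=True)
o=env.get_obs(); print(o["eef_rot"],o["opening"],o["ft_force"]); print(env.camera_model("wrist"))
h2=np.array([.4885,.307,.115])
for az in (-.4,-.13,.2,.56):
  for el in (0,15,30,45,60):
    for s in (1,-1):
      e=np.radians(el); hz=np.array([np.cos(az),np.sin(az),0]); z=hz*np.cos(e)-np.array([0,0,np.sin(e)])
      R=rot(z,[-s*np.sin(az),s*np.cos(az),0])
      q=[env.solve_ik(h2+[0,0,.036+dz]+.019*z,R) for dz in (0,.1)]
      print(az,el,s,*[None if x is None else np.array(x) for x in q])
E
```

```text
[[ 0.935  0.354  0.   ]
 [ 0.354 -0.935  0.   ]
 [ 0.    -0.    -1.   ]] 0.08591333628197641 [-0.272  0.605 -0.583]
{'fov_y': 71.33443343176138, 'cx': 256.4314383147575, 'cy': 186.98617978100145, 'mount': array([[-0.001, -0.947, -0.321,  0.083],
       [ 1.   , -0.001, -0.001,  0.001],
       [ 0.   , -0.321,  0.947, -0.143],
       [ 0.   ,  0.   ,  0.   ,  1.   ]])}
-0.4 0 1 [ 0.866  0.954 -1.146 -2.1   -1.266  0.   ] [ 0.866  0.646 -1.111 -1.757 -1.266  0.   ]
-0.4 0 -1 [ 0.866  0.954 -1.146 -2.1   -1.266 -3.142] [ 0.866  0.646 -1.111 -1.757 -1.266 -3.142]
-0.4 15 1 [ 0.847  0.493 -0.97  -0.762 -1.158  0.657] [ 0.847  0.274 -0.841 -0.415 -1.158  0.657]
-0.4 15 -1 [ 0.847  0.493 -0.97  -0.762 -1.158 -2.484] [ 0.847  0.274 -0.841 -0.415 -1.158 -2.484]
-0.4 30 1 [ 0.794  0.333 -0.771 -0.1   -0.936  0.902] [ 0.794  0.186 -0.612  0.206 -0.936  0.902]
-0.4 30 -1 [ 0.794  0.333 -0.771 -0.1   -0.936 -2.24 ] [ 0.794  0.186 -0.612  0.206 -0.936 -2.24 ]
-0.4 45 1 [ 0.714  0.272 -0.608  0.275 -0.688  0.964] [ 0.714  0.167 -0.43   0.558 -0.688  0.964]
-0.4 45 -1 [ 0.714  0.272 -0.608  0.275 -0
[... 1488 characters left out ...]
1  0.249]
0.2 60 -1 [ 0.485  0.15  -0.653  0.261 -0.141 -2.893] [ 0.485  0.056 -0.454  0.554 -0.141 -2.893]
0.56 0 1 None None
0.56 0 -1 None None
0.56 15 1 None None
0.56 15 -1 None None
0.56 30 1 None [ 0.325 -0.041 -1.047 -0.47   0.203 -0.119]
0.56 30 -1 None [ 0.325 -0.041 -1.047 -0.47   0.203  3.022]
0.56 45 1 [ 0.351  0.102 -0.963 -0.269  0.147 -0.149] [ 0.351 -0.054 -0.76   0.091  0.147 -0.149]
0.56 45 -1 [ 0.351  0.102 -0.963 -0.269  0.147  2.993] [ 0.351 -0.054 -0.76   0.091  0.147  2.993]
0.56 60 1 [ 0.377  0.131 -0.68   0.243  0.091 -0.159] [ 0.377  0.036 -0.479  0.54   0.091 -0.159]
0.56 60 -1 [ 0.377  0.131 -0.68   0.243  0.091  2.983] [ 0.377  0.036 -0.479  0.54   0.091  2.983]
```

```bash
cat >> h.py <<'E'
def wshot(fn):
    o=env.get_obs(); im,d=save("wrist",fn); return im,d,(np.array(o["tool_pos"]),np.array(o["eef_rot"]))
def proj(P,pose):
    f,m=cam("wrist"); M=np.array(m["mount"]); t=(np.atleast_2d(P)-pose[0])@pose[1]; c=(t-M[:3,3])@M[:3,:3]
    return np.stack([c[:,0]/c[:,2]*f+m["cx"],c[:,1]/c[:,2]*f+m["cy"]],1)
E
python3 - <<'E'
from h import *
import pickle
np.set_printoptions(precision=4,suppress=True)
D=[]
for i,yaw in enumerate((np.pi/2,-np.pi/2)):   # direction of tool y
    R=rot([0,0,-1],[np.cos(yaw+.15),np.sin(yaw+.15),0])
    p=[.51,-.305,.22]
    if env.solve_ik(p,R) is None: print("no",yaw); continue
    env.move_to(p,R); env.hold(.2)
    im,d,pose=wshot(f"pics/tray{i}.png"); D.append((im,d,pose))
    for k in ("slim_corer","wide_corer","slim_corer_edge","slim_corer_grip","tray"):
        print(k,[(r["centre"],round(r["p"],2)) for r in env.pinpoint("wrist",k)[:3]])
    for k in ("slim_corer","wide_corer"):
        for r in env.regions_of("wrist",k)[:2]:
            v,u=np.nonzero(r["mask"]&(d>0)); P=world("wrist",u,v,d[v,u],pose)
            D.append((k,r["mask"],r["p"])); c,(w,h),a=cv2.minAreaRect((P[:,:2]*1000).astype(np.float32))
            print(k,"mask p",round(r["p"],2),"n",len(u),"c(mm)",c,(w,h),a,"z pct",np.percentile(P[:,2],[2,50,98]))
pickle.dump(D,open("tray.pkl","wb")); print(env.get_obs()["clock"])
ims=[x[0] for x in D if len(x)==3 and not isinstance(x[0],str)]
cv2.imwrite("pics/traycmp.png",cv2.resize(np.hstack(ims)[:,:,::-1],(800,300)))
E
```

```text
slim_corer [([0.5143, -0.257, 0.0181], 0.73)]
wide_corer [([0.5469, -0.3551, 0.0167], 0.85)]
slim_corer_edge [([0.4231, -0.2673, 0.0211], 0.71)]
slim_corer_grip [([0.5495, -0.2514, 0.0202], 0.96)]
tray [([0.517, -0.3103, -0.0057], 0.78)]
slim_corer mask p 0.83 n 2438 c(mm) (512.0934448242188, -260.38751220703125) (176.0838623046875, 38.82444763183594) 12.914813995361328 z pct [0.0139 0.0338 0.0385]
wide_corer mask p 0.97 n 2717 c(mm) (539.430908203125, -359.1457214355469) (168.33424377441406, 42.27709197998047) 14.931437492370605 z pct [0.0055 0.0325 0.0384]
slim_corer [([0.5135, -0.2594, 0.023], 0.79), ([0.514, -0.3074, -0.0022], 0.18)]
wide_corer [([0.5454, -0.3548, 0.018], 0.94)]
slim_corer_edge [([0.4247, -0.2676, 0.0225], 0.71)]
slim_corer_grip [([0.5505, -0.2544, 0.0176], 0.85)]
tray [([0.5168, -0.3094, -0.0008], 0.57)]
slim_corer mask p 0.95 n 2560 c(mm) (499.0482177734375, -256.5619201660156) (172.41522216796875, 39.51811981201172) 7.5954999923706055 z pct [0.0195 0.0361 0.0386]
wide_corer mask p 0.6 n 2924 c(mm) (532.7293090820312, -362.2631530761719) (174.00579833984375, 39.43327713012695) 18.350496292114258 z pct [0.0211 0.0357 0.0385]
6.9833
```

View pics/tray0.png

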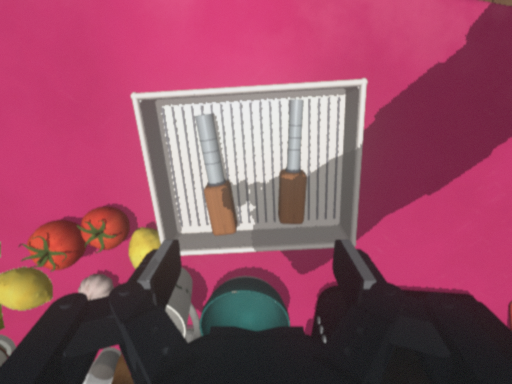

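The right-hand corer in the wrist view (barrel about (295,130), 13 px wide) is the slim one; the left (about (210,150), 17 px) is the wide one, so slim is at y≈-0.257. Both networks and picture agree. Now the exact axis from depth, and an IK search for the regrip, because a level hand is hardly reachable at the stand.

```bash
cat > lim.py <<'E'
import numpy as np
lo=np.array([-2.65,-.89,-1.18,-2.13,-1.35,-3.14]);hi=np.array([2.65,1.7,1.37,2.11,1.29,3.14])
E
python3 - <<'E'
from h import *; from lim import *
import pickle
np.set_printoptions(precision=4,suppress=True)
D=pickle.load(open("tray.pkl","rb")); cur=None
for x in D:
    if isinstance(x[0],str):
        k,m,p=x; im,d,pose=cur
        v,u=np.nonzero(m&(d>0)); P=world("wrist",u,v,d[v,u],pose)
        H=P[P[:,2]>.0335]; c,s,a=cv2.minAreaRect((H[:,:2]*1000).astype(np.float32))
        mu=H.mean(0); w,V=np.linalg.eigh(np.cov(H[:,:2].T)); ax=V[:,1]*np.sign(V[0,1])
        t=(P[:,:2]-mu[:2])@ax; s2=(P[:,:2]-mu[:2])@[-ax[1],ax[0]]
        b=(t<-.05)&(t>-.11)&(P[:,2]>.015)
        bx=np.polyfit(t[b],s2[b],1)
        print(k,"handle c",np.array(c)/1000,s,"mean",mu,"yaw",np.arctan2(ax[1],ax[0]),"t rng",t.min(),t.max(),"barrel w",np.percentile(s2[b]-np.polyval(bx,t[b]),[3,97]),"barrel top",np.percentile(P[b,2],95),"barrel line",bx)
    else: cur=x
# regrip search
def mar(q): return -1 if q is None else np.min(np.minimum(np.array(q)-lo,hi-np.array(q))[:5])
best=[]
for L in (30,40):
  l=np.radians(L)
  for x in (.35,.42,.5):
    for y in (-.08,0.,.08):
      for th in np.radians((-60,-30,-10,10,30,60,90)):
        a=np.array([np.cos(th),np.sin(th),0]); g=np.array([x,y,.026]); z=-np.cos(l)*np.array([0,0,1])-np.sin(l)*a
        n=np.array([-a[1],a[0],0])
        m=[mar(env.solve_ik(g+up+.019*zz,rot(zz,n))) for zz,up in ((np.array([0,0,-1.]),np.zeros(3)),(z,np.zeros(3)),(z,-.1*z),(np.array([0,0,-1.]),np.array([0,0,.1])))]
        best.append((min(m),L,x,y,np.degrees(th)))
for b in sorted(best)[::-1][:14]: print(np.round(b,3))
for L in (30,35,40,45):
  l=np.radians(L)
  for az in (-1,-.8,-.6,-.4,-.2,0):
    a=np.array([np.cos(az),np.sin(az),0]); z=np.cos(l)*a-np.sin(l)*np.array([0,0,1]); g=np.array([.4885,.307,.151])
    print(L,az,np.round([mar(env.solve_ik(g+[0,0,dz]+.019*z,rot(z,[-a[1],a[0],0]))) for dz in (0,.05,.12)],2))
E
```

```text
slim_corer handle c [ 0.5471 -0.2515] (71.20770263671875, 32.96856689453125) mean [ 0.5455 -0.2521  0.0368] yaw 0.13892507987274677 t rng -0.1232896087683703 0.051346097010219416 barrel w [-0.0073  0.0083] barrel top 0.030402949137078274 barrel line [-0.0006 -0.0007]
wide_corer handle c [ 0.5372 -0.356 ] (153.26467895507812, 32.87751007080078) mean [ 0.5748 -0.3445  0.0368] yaw 0.2787106941274039 t rng -0.12316474996204871 0.04491599236907795 barrel w [-0.011   0.0092] barrel top 0.033010682829873156 barrel line [0.0022 0.001 ]
slim_corer handle c [ 0.55   -0.2522] (69.97176361083984, 33.34725570678711) mean [ 0.5513 -0.2522  0.0369] yaw 0.14681794789202415 t rng -0.13843102453638453 0.033677207152834045 barrel w [-0.0073  0.0083] barrel top 0.03048658918632837 barrel line [-0.0085 -0.0006]
wide_corer handle c [ 0.5383 -0.3567] (159.0149383544922, 32.967063903808594) mean [ 0.5812 -0.3441  0.0369] yaw 0.28237075321676997 t rng -0.1385056285954239 0.03508550108316103 barrel w [-0.0106  0.0094] barrel top 0.03280622586116921 barrel line [0.002 0.001]
[ 0.682 40.     0.5    0.08  90.   
[... 371 characters left out ...]
   60.   ]
[  0.636  30.      0.5    -0.08  -60.   ]
[ 0.626 30.     0.5   -0.08  30.   ]
[  0.62  40.     0.5    0.08 -60.  ]
30 -1 [0.35 0.35 0.35]
30 -0.8 [0.31 0.31 0.31]
30 -0.6 [0.32 0.32 0.32]
30 -0.4 [0.41 0.41 0.41]
30 -0.2 [0.23 0.31 0.43]
30 0 [0.08 0.17 0.31]
35 -1 [0.42 0.42 0.42]
35 -0.8 [0.39 0.39 0.39]
35 -0.6 [0.41 0.41 0.41]
35 -0.4 [0.47 0.5  0.5 ]
35 -0.2 [0.3  0.38 0.51]
35 0 [0.17 0.26 0.39]
40 -1 [0.5 0.5 0.5]
40 -0.8 [0.48 0.48 0.48]
40 -0.6 [0.5 0.5 0.5]
40 -0.4 [0.52 0.58 0.58]
40 -0.2 [0.37 0.45 0.59]
40 0 [0.25 0.34 0.48]
45 -1 [0.58 0.58 0.58]
45 -0.8 [0.56 0.56 0.56]
45 -0.6 [0.59 0.59 0.59]
45 -0.4 [0.57 0.66 0.66]
45 -0.2 [0.44 0.53 0.66]
45 0 [0.33 0.42 0.56]
```

Slim confirmed: barrel ≈16 mm vs ≈20 mm, handle centre (0.549,-0.252), yaw 0.14, handle top at 0.037 (5+32 mm ✓.). Grasping it straight down.

```bash
python3 - <<'E'
from h import *
np.set_printoptions(precision=4,suppress=True)
yaw=.141; a=np.array([np.cos(yaw),np.sin(yaw),0]); n=[-a[1],a[0],0]; R=rot([0,0,-1],n)
g=np.array([.5486,-.2519,0])-.002*a
env.set_gripper(.055,60)
env.move_to(g+[0,0,.10],R)
env.move_straight(g+[0,0,.03],vel=.15); env.move_straight(g+[0,0,.007],vel=.05)
o=env.get_obs(); print("down",o["tool_pos"],o["ft_force"],o["opening"])
env.set_gripper(0,60); o=env.get_obs(); print("grip",o["opening"],o["finger_force"],o["ft_force"])
env.move_straight(g+[0,0,.12],vel=.15); o=env.get_obs(); print("lift",o["opening"],o["finger_force"],o["ft_force"],o["clock"])
im,d,pose=wshot("pics/lift.png")
# free area map
for n_ in("top","side"):
    im,d=env.get_image(n_); v,u=np.nonzero(d>0); P=world(n_,u,v,d[v,u])
    k=(P[:,0]>.3)&(P[:,0]<.8)&(abs(P[:,1])<.2)&(P[:,2]>.02)
    Hm,_,_=np.histogram2d(P[k,0],P[k,1],bins=[np.arange(.3,.81,.05),np.arange(-.2,.21,.05)]); print(n_);print(Hm.astype(int))
E
```

```text
down [ 0.5466 -0.2522  0.0069] [-0.2079 -0.6653 -0.0785] 0.05502704152307434
grip 0.03311218933301898 60.14856576919556 [-0.8608 -0.0795  4.7973]
lift 0.03322826363910096 59.61677670478821 [-0.1419  0.0218 -1.6371] 12.3917
top
[[379 486 466 461 646 742 541   0]
 [425 456 345  34 286 502  70   0]
 [396 390  64   0   0  31   0  86]
 [322  98   0   0   0   0   0 189]
 [229   0   0   0   0   0   0  34]
 [ 56   0   0   0   0   0   0   0]
 [  0   0   0   0   0   0   0   0]
 [107 335 356 374 322 255   0   0]
 [101 189 106 147 208 205   0   1]
 [137 229 242 249 211 209   0   0]]
side
[[ 75   0   0  68  87 256 324   0]
 [  4   0   0   0   0  18   3   0]
 [ 25   0   0   0   0   0   0   0]
 [ 61   0   0   0   0   0   0   0]
 [207   0   0   0   0   0   0   0]
 [ 85   0   0   0   0   0   0   0]
 [  0   0   0   0   0   0   0   0]
 [162 461 476 166   0   0   0   0]
 [ 60  78  48   1   0   0   0   0]
 [ 41  85  65   0   0   0   0   0]]
```

View pics/lift.png

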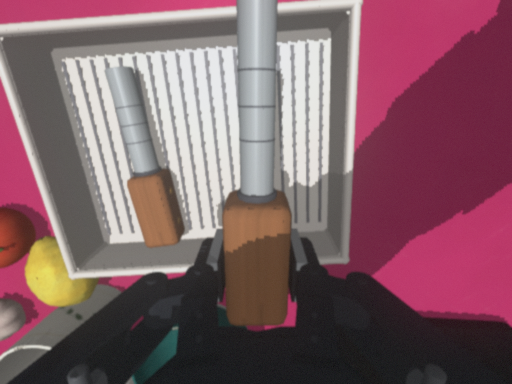

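Held straight and centred (axis at column 257, shoulder at row 195); the wide one is undisturbed. Now I lay it on the free worktop and regrip leaning 35° from the handle end.

```bash
python3 - <<'E'
from h import *
np.set_printoptions(precision=4,suppress=True)
th=np.radians(50); a=np.array([np.cos(th),np.sin(th),0]); n=[-a[1],a[0],0]; Rd=rot([0,0,-1],n)
L=np.radians(35); z=-np.cos(L)*np.array([0,0,1.])-np.sin(L)*a; Rl=rot(z,n)
p=np.array([.45,-.02,0])     # TCP when laying: corer x=.034
tl=p-.001*a; tl=tl+np.array([0,0,.016])+z*(.008/np.cos(L))   # lean TCP at z=.008, axis crossing x=.033
print(env.solve_ik(tl,Rl),tl)
env.move_to(p+[0,0,.10],Rd); env.move_straight(p+[0,0,.015],vel=.15); env.move_straight(p+[0,0,.0025],vel=.03)
print("laid",env.get_obs()["ft_force"],env.get_obs()["tool_pos"])
env.set_gripper(.06,60); env.move_straight(p+[0,0,.08],vel=.2)
o=env.get_obs(); print("away",o["ft_force"],o["clock"])
im,d,pose=wshot("pics/laid.png")
for r in env.regions_of("wrist","slim_corer")[:1]:
    v,u=np.nonzero(r["mask"]&(d>0)); P=world("wrist",u,v,d[v,u],pose)
    H=P[P[:,2]>.0285]; s=(H[:,:2]-p[:2])@a[:2]; w=(H[:,:2]-p[:2])@np.array(n)[:2]
    print("handle along",np.percentile(s,[1,99]),"across",np.percentile(w,[1,50,99]),"z",np.percentile(H[:,2],[5,50,95]))
    print("slope",np.polyfit(s,w,1))
env.move_to(tl-.08*z,Rl); env.move_straight(tl-.02*z,vel=.15); env.move_straight(tl,vel=.04)
o=env.get_obs(); print("lean",o["ft_force"],o["tool_pos"],o["clock"])
E
```

```text
[ 0.0347  0.6353 -0.2704  1.1032 -0.4404 -0.7384] [ 0.4458 -0.0251  0.008 ]
laid [-0.4038 -0.3555  0.7891] [ 0.45   -0.02    0.0025]
away [-0.4332  0.3125  0.2429] 15.7333
handle along [-0.0335  0.0344] across [-0.0166 -0.0004  0.0152] z [0.0302 0.0323 0.0334]
slope [ 0.0024 -0.0006]
lean [-0.6437  0.3547 -0.2481] [ 0.4458 -0.0251  0.008 ] 17.6833
```

View pics/laid.png

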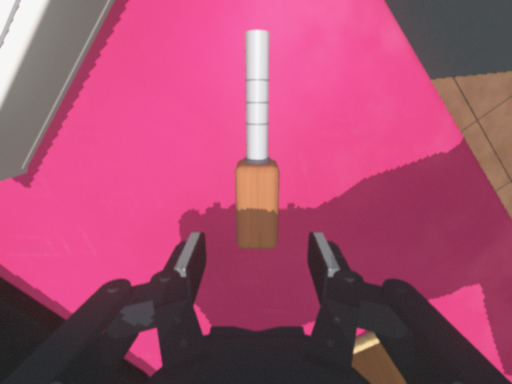

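The corer lies level on the worktop, axis at column 257, handle ±34 mm about where I set it. Closing the leaning grip, then hovering upright near the stand for measuring.

```bash
cat >> h.py <<'E'
th=np.radians(50); a_=np.array([np.cos(th),np.sin(th),0]); L_=np.radians(35)
zl=-np.cos(L_)*np.array([0,0,1.])-np.sin(L_)*a_; Rl=rot(zl,[-a_[1],a_[0],0])
p_=np.array([.45,-.02,0]); tl=p_-.001*a_+np.array([0,0,.016])+zl*(.008/np.cos(L_))
s_tool=Rl.T@(p_-.0355*a_+[0,0,.016]-tl)
def up(az): 
    A=np.array([np.cos(az),np.sin(az),0]); return rot(np.cos(L_)*A-np.sin(L_)*np.array([0,0,1.]),[-A[1],A[0],0])
def tcp(shoulder,az): return np.array(shoulder)-up(az)@s_tool
E
python3 - <<'E'
from h import *
import pickle
np.set_printoptions(precision=4,suppress=True)
env.set_gripper(0,80); o=env.get_obs(); print("grip",o["opening"],o["finger_force"],o["ft_force"])
env.move_straight(tl+[0,0,.12],vel=.2)
h2=np.array([.488,.305,.115]); D=[]
for i,az in enumerate((-.35,-.9)):
    A=np.array([np.cos(az),np.sin(az),0]); q=h2-.07*A+[0,0,.09+.07]
    print(env.solve_ik(tcp(q,az),up(az)))
    env.move_to(tcp(q,az),up(az)); env.hold(.2)
    im,d,pose=wshot(f"pics/hov{i}.png"); D.append((im,d,pose)); o=env.get_obs(); print(az,"clock",o["clock"],o["ft_force"],o["opening"])
    for k in ("hole2","stand","slim_corer_edge","stowed_corer","slim_corer"):
        print(k,[(np.array(r["centre"]),round(r["p"],2)) for r in env.pinpoint("wrist",k)[:4]])
    print("expected edge",q-[0,0,.09])
pickle.dump(D,open("hov.pkl","wb"))
E
```

```text
grip 0.033267756635639155 79.84427332878113 [0.5362 2.9941 6.6472]
[ 0.9153  0.0875 -0.4426  0.635  -0.8966  1.0682]
-0.35 clock 20.6333 [-0.922   0.2937 -0.6867] 0.032636160070506105
hole2 [(array([0.4795, 0.212 , 0.1134]), 0.92), (array([0.4899, 0.3542, 0.1171]), 0.89), (array([0.487 , 0.2534, 0.1147]), 0.8)]
stand []
slim_corer_edge [(array([0.4206, 0.3258, 0.1879]), 0.7)]
stowed_corer [(array([0.4786, 0.2121, 0.1152]), 0.79), (array([0.4774, 0.2077, 0.111 ]), 0.58)]
slim_corer []
expected edge [0.4222 0.329  0.185 ]
[ 0.9234  0.5235  0.2139  1.604  -0.916   1.9936]
-0.9 clock 22.15 [-0.8994  1.0009 -0.7208] 0.03324554271412247
hole2 [(array([0.4923, 0.3518, 0.1168]), 0.82), (array([0.4838, 0.2557, 0.119 ]), 0.74), (array([0.4753, 0.2093, 0.1121]), 0.71), (array([0.4897, 0.3029, 0.1148]), 0.58)]
stand []
slim_corer_edge [(array([0.444 , 0.3594, 0.1864]), 0.86), (array([0.4775, 0.2112, 0.1147]), 0.27)]
stowed_corer [(array([0.4781, 0.2126, 0.1134]), 0.89)]
slim_corer [(array([0.4435, 0.3587, 0.2768]), 0.58)]
expected edge [0.4445 0.3598 0.185 ]
```

View pics/hov0.png

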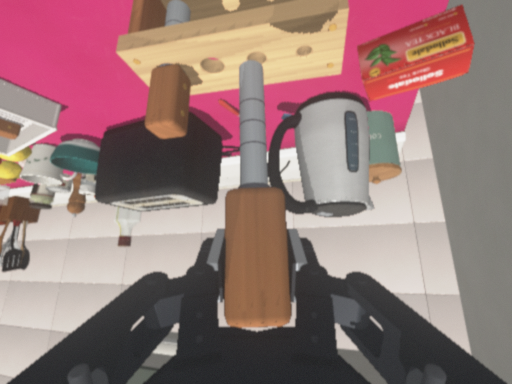

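View pics/hov1.png

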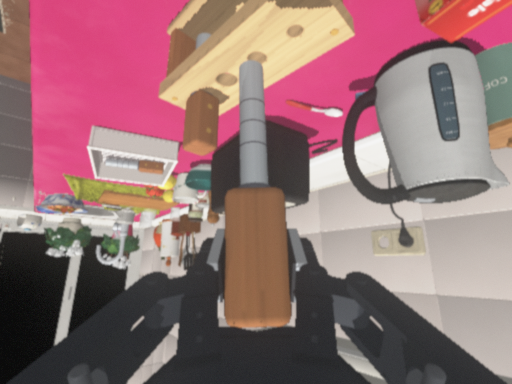

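Upside-down wrist view (camera under the hand): hov0 shows hole3 at (212,65), hole2 at (257,57) just behind the barrel tip, hole1 at (304,51), stowed corer in hole4; hov1 shows hole2 at (257,57), hole1 at (295,31). Now I fit the holes and barrel axis from these pixels.

```bash
cat > fit.py <<'E'
from h import *
import pickle
np.set_printoptions(precision=4,suppress=True)
from scipy.optimize import least_squares
def holes(im,d,pose,h2g,yaw=-.16,zt=.115,mask=None):
    f,m=cam("wrist"); vv,uu=np.mgrid[:384,:512]
    P=world("wrist",uu,vv,np.where(d>0,d,np.nan),pose); C=world("wrist",0.,0.,0.,pose)
    one=world("wrist",uu,vv,np.ones_like(d),pose); r=one-C; k=(zt-C[2])/r[...,2]; Q=C+k[...,None]*r
    up_=np.array([-np.sin(yaw),np.cos(yaw)]); out={}
    near=(np.linalg.norm(Q[...,:2]-h2g[:2],axis=-1)<.11)&(k>0)&(abs(P[...,2]-zt)<.004)
    print("top plane z",np.median(P[near][:,2]), "n",near.sum())
    for i,o in ((1,.048),(2,0),(3,-.048)):
        c=h2g[:2]+o*up_; w=(np.linalg.norm(Q[...,:2]-c,axis=-1)<.017)&(k>0)
        inh=w&(P[...,2]<zt-.0025); occ=(w&(P[...,2]>zt+.006)).sum()
        if inh.sum()<20: continue
        q=Q[inh][:,:2]; cc,rr=cv2.minEnclosingCircle((q*1000).astype(np.float32))
        out[i]=q.mean(0); print("hole",i,"n",inh.sum(),"occ",occ,"mean",q.mean(0),"circ",np.array(cc)/1000,"r",round(rr,1))
    return out,P,Q
E
python3 - <<'E'
from fit import *
D=pickle.load(open("hov.pkl","rb"))
for i,((im,d,pose),az) in enumerate(zip(D,(-.35,-.9))):
    out,P,Q=holes(im,d,pose,np.array([.488,.305]))
    S=pose[0]+pose[1]@s_tool; X=pose[1]@(Rl.T@a_)
    pr=proj(np.array([S,S-.05*X,S-.085*X,S-.09*X,S+.03*X]),pose); print("pred px",pr.round(1),"S",S,"axis",X)
    # barrel rows from depth
    dist=np.linalg.norm(P-S,axis=-1)
    for v in (70,90,110,130,150,170,230,260,300):
        pu=np.interp(v,pr[[3,1,0,4],1],pr[[3,1,0,4],0])
        row=d[v]; c=int(pu); ref=np.median(row[c-3:c+4]); ok=np.nonzero((abs(row-ref)<.02)&(row>0)&(abs(np.arange(512)-c)<45))[0]
        print(v,ok.min(),ok.max(),(ok.min()+ok.max())/2,"pred",pu.round(1))
    # barrel points 3D: fit axis
    t=(P-S)@X; rad=np.linalg.norm((P-S)-t[...,None]*X,axis=-1)
    b=(t<-.01)&(t>-.088)&(rad<.014); B=P[b]
    def res(x):
        o=S+pose[1]@np.array([x[0],x[1],0])*1; dx=X+pose[1]@np.array([x[2],x[3],0]); dx/=np.linalg.norm(dx)
        w=B-o; tt=w@dx; return np.linalg.norm(w-tt[:,None]*dx,axis=1)-.0085
    # basis: use world horizontal axes instead
    def res(x):
        o=S+np.array([x[0],x[1],0]); dx=np.array([x[2],x[3],1.]); dx/=np.linalg.norm(dx); w=B-o; tt=w@dx
        return np.linalg.norm(w-tt[:,None]*dx,axis=1)-.0085
    s=least_squares(res,np.zeros(4),loss="soft_l1",f_scale=.001); print("barrel: shoulder offset",s.x[:2],"tilt",s.x[2:],"rms",np.sqrt((s.fun**2).mean()),len(B))
    print("edge obs",S[:2]+s.x[:2]-.09*s.x[2:],"tip t",np.percentile(t[b|((rad<.014)&(t<0))],0.5))
E
```

```text
top plane z 0.1150107116070891 n 10088
hole 1 n 105 occ 0 mean [0.4935 0.3519] circ [0.4941 0.3517] r 6.6
hole 2 n 152 occ 150 mean [0.4861 0.3056] circ [0.4874 0.3047] r 9.2
hole 3 n 267 occ 0 mean [0.4805 0.2578] circ [0.4813 0.2573] r 11.8
pred px [[256.7 190.1]
 [256.6 116.7]
 [256.6  71.9]
 [256.6  65.9]
 [256.7 240.6]] S [0.4227 0.3286 0.2746] axis [0.0007 0.0009 1.    ]
70 239 262 250.5 pred 256.6
90 239 263 251.0 pred 256.6
110 239 264 251.5 pred 256.6
130 240 265 252.5 pred 256.6
150 240 266 253.0 pred 256.7
170 240 267 253.5 pred 256.7
230 216 297 256.5 pred 256.7
260 212 300 256.0 pred 256.7
300 217 296 256.5 pred 256.7
barrel: shoulder offset [ 0.0005 -0.0019] tilt [0.0138 0.0273] rms 0.0004664759361579955 2810
edge obs [0.4219 0.3243] tip t -0.0882324180597195
top plane z 0.11500221803370614 n 9095
hole 1 n 139 occ 0 mean [0.4942 0.3526] circ [0.4945 0.3523] r 6.7
hole 2 n 154 occ 143 mean [0.4872 0.3066] circ [0.4875 0.3056] r 9.1
hole 3 n 209 occ 14 mean [0.4813 0.2583] circ [0.4816 0.258 ] r 11.5
pred px [[256.7 190.1]
 [256.6 116.7]
 [256.6  71.9]
 [256.6  65.9]
 [256.7 240.6]] S [0.4442 0.3596 0.2756] axis [-0.0004 -0.0009  1.    ]
70 239 262 250.5 pred 256.6
90 239 263 251.0 pred 256.6
110 239 264 251.5 pred 256.6
130 240 265 252.5 pred 256.6
150 240 266 253.0 pred 256.7
170 240 267 253.5 pred 256.7
230 216 297 256.5 pred 256.7
260 212 300 256.0 pred 256.7
300 217 296 256.5 pred 256.7
barrel: shoulder offset [-0.0005 -0.0018] tilt [0.0252 0.016 ] rms 0.00046252222884287975 2803
edge obs [0.4414 0.3563] tip t -0.16152880520356253
```

The regrip tilted the corer about 0.03 rad sideways in the pads (seen identically in both views), so I'll correct the hand orientation. First I tighten the hole fit on the same data, using a smaller depth threshold so the far rim isn't cut off.

```bash
python3 - <<'E'
from fit import *
D=pickle.load(open("hov.pkl","rb")); yaw=-.135; upv=np.array([-np.sin(yaw),np.cos(yaw)])
for (im,d,pose) in D:
    vv,uu=np.mgrid[:384,:512]; P=world("wrist",uu,vv,np.where(d>0,d,np.nan),pose); C=world("wrist",0.,0.,0.,pose)
    r=world("wrist",uu,vv,np.ones_like(d),pose)-C; k=(.115-C[2])/r[...,2]; Q=C+k[...,None]*r
    flat=(np.linalg.norm(Q[...,:2]-[.488,.305],axis=-1)<.03)&(k>0)&(abs(P[...,2]-.115)<.0015); print("std",P[flat][:,2].std(), "elev",np.degrees(np.arcsin(-(r/np.linalg.norm(r,axis=-1)[...,None])[flat][:,2].mean())))
    g=cv2.cvtColor(im,cv2.COLOR_RGB2GRAY)
    for eps in (.0025,.0012,.0008):
        o=[]
        for i,off,R in ((1,.048,7),(3,-.048,12)):
            c=np.array([.4885,.3045])+off*upv; w=(np.linalg.norm(Q[...,:2]-c,axis=-1)<R/1000+.004)&(k>0); w&=P[...,2]<.115-eps
            n,lab,st,ce=cv2.connectedComponentsWithStats(w.astype(np.uint8)); j=1+np.argmax(st[1:,4]); q=Q[lab==j][:,:2]
            cc,rr=cv2.minEnclosingCircle((q*1000).astype(np.float32)); o.append(np.r_[np.array(cc)/1000,rr,q.mean(0),(lab==j).sum()])
        o=np.array(o); print(eps,o[:,:3].tolist() and o.round(4),"mid circ",o[:,:2].mean(0),"mid mean",o[:,3:5].mean(0))
E
```

```text
std 0.0005127241066417021 elev 42.88566224445546
0.0025 [[  0.4941   0.3517   6.5897   0.4935   0.3519 105.    ]
 [  0.4813   0.2573  11.8244   0.4805   0.2578 267.    ]] mid circ [0.4877 0.3045] mid mean [0.487  0.3048]
0.0012 [[  0.4952   0.3521   7.7799   0.4945   0.3518 131.    ]
 [  0.482    0.2568  12.499    0.4813   0.2572 301.    ]] mid circ [0.4886 0.3045] mid mean [0.4879 0.3045]
0.0008 [[  0.4944   0.3517   8.6617   0.4945   0.3516 145.    ]
 [  0.4824   0.2554  13.783    0.4815   0.2569 319.    ]] mid circ [0.4884 0.3036] mid mean [0.488  0.3043]
std 0.0005148712616070085 elev 42.94965463793655
0.0025 [[  0.4945   0.3523   6.7049   0.4942   0.3526 139.    ]
 [  0.4816   0.258   11.5418   0.4813   0.2583 209.    ]] mid circ [0.488  0.3052] mid mean [0.4877 0.3055]
0.0012 [[  0.4953   0.3516   7.6287   0.4947   0.3519 169.    ]
 [  0.4818   0.2571  12.6672   0.4816   0.2577 234.    ]] mid circ [0.4886 0.3043] mid mean [0.4881 0.3048]
0.0008 [[  0.4941   0.3509   8.9793   0.4948   0.3516 188.    ]
 [  0.4823   0.2575  13.7431   0.4818   0.2574 253.    ]] mid circ [0.4882 0.3042] mid mean [0.4883 0.3045]
```

```bash
cat >> fit.py <<'E'
H2=np.array([.4885,.3043,.115])
def barrel(d,pose,S0,X0):
    """observed shoulder and axis (world) from depth"""
    vv,uu=np.mgrid[:384,:512]; P=world("wrist",uu,vv,np.where(d>0,d,np.nan),pose)
    t=(P-S0)@X0; rad=np.linalg.norm((P-S0)-t[...,None]*X0,axis=-1); B=P[(t<-.008)&(t>-.086)&(rad<.013)&(P[...,2]>.119)]
    def ax(x): dx=np.array([x[2],x[3],1.]); return S0+[x[0],x[1],0],dx/np.linalg.norm(dx)
    def res(x):
        o,dx=ax(x); w=B-o; tt=w@dx; return np.linalg.norm(w-tt[:,None]*dx,axis=1)-.0085
    s=least_squares(res,np.zeros(4),loss="soft_l1",f_scale=.001); return ax(s.x)
def Rup(Xt,az):
    """tool orientation putting the tool-frame axis Xt vertical, y near the horizontal normal"""
    R=up(az); X=R@Xt; Z=np.array([0,0,1.]); v=np.cross(X,Z); return cv2.Rodrigues(v/np.linalg.norm(v)*np.arcsin(np.linalg.norm(v)))[0]@R
E
python3 - <<'E'
from fit import *
D=pickle.load(open("hov.pkl","rb")); St=[];Xt=[]
for im,d,pose in D:
    S,X=barrel(d,pose,pose[0]+pose[1]@s_tool,np.array([0,0,1.])); St.append(pose[1].T@(S-pose[0])); Xt.append(pose[1].T@X)
print(St,Xt); St=np.mean(St,0); Xt=np.mean(Xt,0); Xt/=np.linalg.norm(Xt); az=-.35
A=np.array([np.cos(az),np.sin(az),0])
for it,(back,h) in enumerate(((.0,.03),(0,.012))):
    R=Rup(Xt,az); tgt=H2+[0,0,.09+h]-back*A
    (env.move_to if it==0 else env.move_straight)(tgt-R@St,R); env.hold(.3)
    im,d,pose=wshot(f"pics/ins{it}.png")
    S,X=barrel(d,pose,pose[0]+pose[1]@St,pose[1]@Xt); print("shoulder err",S-tgt,"axis",X,"edge-h2",(S-.09*X-H2)[:2])
    St=pose[1].T@(S-pose[0]); Xt=pose[1].T@X
pickle.dump((St,Xt,az),open("grip.pkl","wb"))
o=env.get_obs(); print(o["clock"],o["ft_force"],o["tool_pos"])
holes(im,d,pose,H2)
cv2.imwrite("pics/insc.png",cv2.resize(im[0:200,130:390,::-1],(780,600)))
E
```

```text
[array([ 0.0276, -0.0016,  0.011 ]), array([ 0.0276, -0.0015,  0.011 ])] [array([-0.8207,  0.029 , -0.5706]), array([-0.8206,  0.0305, -0.5707])]
shoulder err [-0.0001 -0.     -0.0001] axis [-0.0003  0.0001  1.    ] edge-h2 [-0.0001 -0.    ]
shoulder err [0.0002 0.0001 0.0006] axis [ 0.0001 -0.0012  1.    ] edge-h2 [0.0002 0.0002]
24.675 [ 0.49    0.0797 -0.7212] [0.4954 0.3031 0.2464]
top plane z 0.11521890383290095 n 19773
hole 1 n 232 occ 0 mean [0.4936 0.3513] circ [0.4933 0.3501] r 7.7
hole 2 n 367 occ 163 mean [0.487  0.3044] circ [0.4871 0.3043] r 9.2
hole 3 n 529 occ 0 mean [0.4805 0.2574] circ [0.4808 0.2573] r 11.7
```

View pics/insc.png

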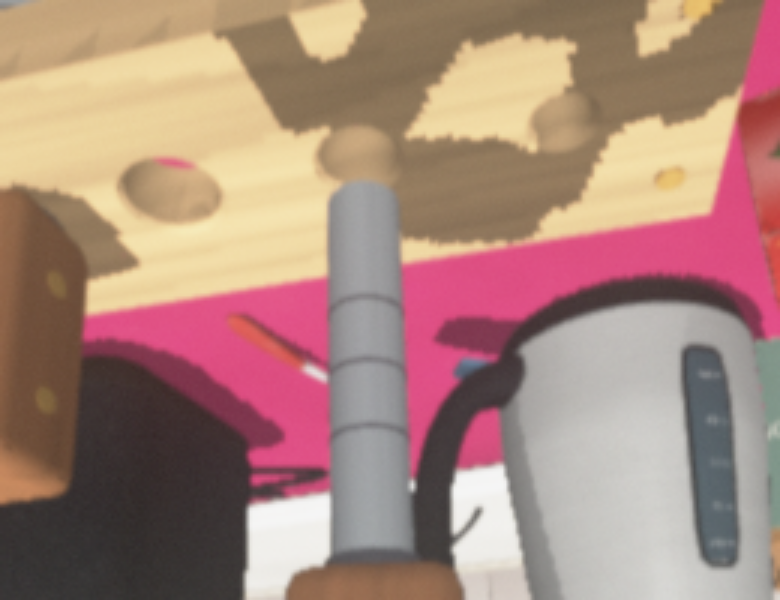

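Barrel tip (px ~(363,185) in the crop) sits directly over hole2, slightly (~0.5–1 mm) to the +y side of it; shift a little and lower with force guarding.

```bash
cat > ins.py <<'E'
from fit import *
def descend(c,e0,e1,az,St,Xt,step=.002,vel=.03,fmax=12):
    """lower the shoulder height above the hole from e0 to e1, yielding sideways; returns centre, height, reason"""
    R=Rup(Xt,az); f0=np.array(F0); h=e0
    while h>e1+1e-6:
        h=max(h-step,e1); env.move_straight(np.r_[c,.115+h]-R@St,R,vel=vel)
        o=env.get_obs(); f=np.array(o["ft_force"])-f0; lat=f[:2]
        print("h %.1f c %s f %s m %s"%(h*1e3,(c*1e3).round(2),f.round(1),np.array(o["wrist_torque"]).round(2)))
        if f[2]>fmax: return c,h,"stop"
        if np.linalg.norm(lat)>2: c=c+lat/np.linalg.norm(lat)*min(.0006,.00012*np.linalg.norm(lat))
    return c,h,"done"
E
python3 - <<'E'
import ins; from ins import *
St,Xt,az=pickle.load(open("grip.pkl","rb")); c=np.array([.4884,.3039])
R=Rup(Xt,az); env.move_straight(np.r_[c,.115+.098]-R@St,R,vel=.05); env.hold(.2); ins.F0=env.get_obs()["ft_force"]
c,h,r=descend(c,.098,.070,az,St,Xt); print(c,h,r,env.get_obs()["clock"])
pickle.dump((c,h,ins.F0),open("st.pkl","wb"))
E
```

```text
h 96.0 c [488.4 303.9] f [ 1.2 -0.2 -0.6] m [0.33 0.89 0.01]
h 94.0 c [488.4 303.9] f [ 1.2 -1.8 -0.5] m [ 0.33  0.89 -0.02]
h 92.0 c [488.55 303.68] f [ 0.4  0.2 -0.1] m [ 0.33  0.87 -0.02]
h 90.0 c [488.55 303.68] f [ 1.  -1.  -0.1] m [0.25 0.83 0.01]
h 88.0 c [488.55 303.68] f [ 0.8 -0.4  0.8] m [ 0.27  0.89 -0.02]
h 86.0 c [488.55 303.68] f [ 1.1 -0.8  0.2] m [0.3  0.91 0.  ]
h 84.0 c [488.55 303.68] f [ 0.6 -0.7  0.3] m [0.34 0.92 0.05]
h 82.0 c [488.55 303.68] f [0.8 0.  0.2] m [ 0.36  0.88 -0.02]
h 80.0 c [488.55 303.68] f [0.4 0.4 1.3] m [0.28 0.91 0.04]
h 78.0 c [488.55 303.68] f [ 0.9 -0.   0.1] m [ 0.33  0.8  -0.05]
h 76.0 c [488.55 303.68] f [ 1.2 -0.6  0.1] m [ 0.32  0.9  -0.01]
h 74.0 c [488.55 303.68] f [ 0.8 -0.6  0.2] m [ 0.25  0.88 -0.03]
h 72.0 c [488.55 303.68] f [ 0.9 -0.2 -0.5] m [0.34 0.89 0.06]
h 70.0 c [488.55 303.68] f [-0.4 -0.6  0.7] m [0.32 0.87 0.04]
[0.4885 0.3037] 0.07 done 28.625
```

It is 20 mm into the hole without force. Continue down to seating, still held.

```bash
python3 - <<'E'
import ins; from ins import *
St,Xt,az=pickle.load(open("grip.pkl","rb")); c,h,ins.F0=pickle.load(open("st.pkl","rb"))
c,h,r=descend(c,h,.006,az,St,Xt,step=.004,vel=.04)
if r=="done": c,h,r=descend(c,h,-.003,az,St,Xt,step=.001,vel=.02,fmax=5)
print(c,h,r,env.get_obs()["clock"],env.get_obs()["opening"])
pickle.dump((c,h,ins.F0),open("st.pkl","wb"))
E
```

```text
h 66.0 c [488.55 303.68] f [ 0.6 -1.6 -0.5] m [ 0.33  0.91 -0.01]
h 62.0 c [488.55 303.68] f [1.6 0.4 0.4] m [0.33 0.95 0.01]
h 58.0 c [488.55 303.68] f [ 0.6 -0.5  0.4] m [ 0.32  0.95 -0.01]
h 54.0 c [488.55 303.68] f [ 0.6 -0.9  0.5] m [0.27 0.9  0.  ]
h 50.0 c [488.55 303.68] f [ 0.7  0.1 -0. ] m [0.33 0.88 0.02]
h 46.0 c [488.55 303.68] f [ 1.5 -0.7 -0.2] m [0.27 0.87 0.05]
h 42.0 c [488.55 303.68] f [ 1.2 -0.9  0. ] m [0.3  0.85 0.04]
h 38.0 c [488.55 303.68] f [ 0.9 -1.4  0.5] m [ 0.26  0.88 -0.02]
h 34.0 c [488.55 303.68] f [ 0.9 -1.4 -0.5] m [0.26 0.89 0.02]
h 30.0 c [488.55 303.68] f [ 0.2  0.1 -0.1] m [ 0.3   0.86 -0.08]
h 26.0 c [488.55 303.68] f [ 0.5 -0.   0. ] m [ 0.3   0.92 -0.02]
h 22.0 c [488.55 303.68] f [ 1.5 -0.8  1. ] m [ 0.36  0.91 -0.03]
h 18.0 c [488.55 303.68] f [ 0.6  0.  -0.4] m [ 0.31  0.87 -0.02]
h 14.0 c [488.55 303.68] f [ 1.1  0.4 -1.5] m [ 0.32  0.89 -0.02]
h 10.0 c [488.55 303.68] f [ 0.6 -0.2 -0.2] m [0.31 0.89 0.03]
h 6.0 c [488.55 303.68] f [ 1.2 -1.1  0.3] m [ 0.34  0.91 -0.04]
h 5.0 c [488.55 303.68] f [ 1.2 -0.5 -0.5] m [0.32 0.87 0.02]
h 4.0 c [488.55 303.68] f [ 1.  -0.4 -0.7] m [0.34 0.81 0.03]
h 3.0 c [488.55 303.68] f [ 1.6 -0.1 -0.5] m [0.39 0.89 0.03]
h 2.0 c [488.55 303.68] f [ 0.4  0.2 -0.2] m [0.33 0.87 0.02]
h 1.0 c [488.55 303.68] f [ 0.6 -0.2 -0.6] m [ 0.26  0.89 -0.01]
h 0.0 c [488.55 303.68] f [ 0.5 -0.2 -0.3] m [0.24 0.9  0.03]
h -1.0 c [488.55 303.68] f [-1.8 -1.9  7.2] m [-0.14  0.27 -0.29]
[0.4885 0.3037] -0.001 stop 34.375 0.032614957331417456
```

Seated on the wood at contact (7 N). Release gently, back out along the hand axis, and check.

```bash
python3 - <<'E'
from fit import *
o=env.get_obs(); R=np.array(o["eef_rot"]); p=np.array(o["tool_pos"])
env.set_gripper(.042,20); env.hold(.2); env.set_gripper(.06); env.hold(.1)
env.move_straight(p-.09*R[:,2],vel=.12); env.move_straight(p-.14*R[:,2]+[0,0,.06],vel=.2); env.hold(.3)
im,d,pose=wshot("pics/done.png"); o=env.get_obs(); print(o["clock"],o["ft_force"],o["opening"])
for n in("wrist","side","top"):
    if n!="wrist": env.get_image(n)
    for k in("slim_corer","wide_corer","stowed_corer","hole2"): print(n,k,[(np.array(r["centre"]),round(r["p"],2)) for r in env.pinpoint(n,k)[:3]])
vv,uu=np.mgrid[:384,:512]; P=world("wrist",uu,vv,np.where(d>0,d,np.nan),pose)
for c in (H2[:2],H2[:2]-.096*np.array([.137,.99])):
    k=(np.linalg.norm(P[...,:2]-c,axis=-1)<.024)&(P[...,2]>.12)
    Q=P[k]; print("handle top",np.percentile(Q[:,2],99),"mean upper/lower",Q[Q[:,2]>.165].mean(0),Q[Q[:,2]<.14].mean(0))
E
```

```text
37.1417 [ 0.4799 -1.0543  0.3245] 0.0602507554608284
wrist slim_corer []
wrist wide_corer []
wrist stowed_corer [(array([0.4764, 0.2105, 0.1156]), 0.85)]
wrist hole2 [(array([0.476 , 0.211 , 0.1091]), 0.95), (array([0.491 , 0.3503, 0.1163]), 0.77), (array([0.4898, 0.2992, 0.1151]), 0.66)]
side slim_corer []
side wide_corer [(array([ 0.5454, -0.3553,  0.018 ]), 0.6)]
side stowed_corer []
side hole2 [(array([0.4855, 0.3003, 0.1123]), 0.73), (array([0.496 , 0.3535, 0.1139]), 0.68)]
top slim_corer [(array([0.4909, 0.3045, 0.1152]), 0.56)]
top wide_corer [(array([ 0.5426, -0.3542,  0.0186]), 0.95)]
top stowed_corer [(array([0.4755, 0.208 , 0.1181]), 0.74)]
top hole2 [(array([0.4954, 0.3505, 0.1176]), 0.95), (array([0.4767, 0.2118, 0.1124]), 0.75), (array([0.4823, 0.2567, 0.116 ]), 0.63)]
handle top 0.18738990038777914 mean upper/lower [0.4776 0.3081 0.1791] [0.4739 0.3098 0.1301]
handle top 0.18727205654092977 mean upper/lower [0.4676 0.2152 0.1785] [0.4654 0.2165 0.1302]
```

View pics/done.png

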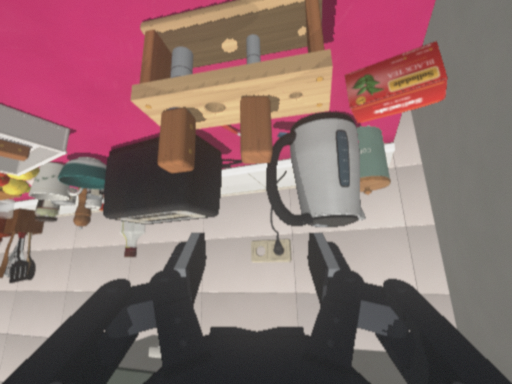

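The picture shows the slim corer standing upright in hole2 with its handle on the wood (handle about (256,128), barrel below the board at (253,48)). Its handle top is at 0.187 m, the same as the stowed one at (178,140). The wide corer has not moved, and the gripper is clear.

```bash
python3 -c "
from cell import env
print(env.sign_off(), env.get_obs()['clock'])"
```

```text
the job is handed in; nothing more can be done
the job is handed in; nothing more can be done
```

The slim corer is upright in hole2 with its handle seated on the wood, lowered in the grip all the way, the wide and stowed corers were left in place, and the job was handed in after about 37 s of robot time; the sign-off returned no verdict.

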